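# Set out the drug vials in their stands

## Robot

A 7-joint arm with a two-finger parallel gripper is mounted at the origin on the work surface. World frame = base frame: x ahead of the robot, y to its left, z up, the work surface at z = 0. Lengths are in m, angles in rad, forces in N, time in s.
With the tool pointing down it reaches from about 0.425 to 0.925 m from the base axis. Payload 6.8 kg.
Tool frame: the origin (TCP) lies midway between the tips of the shut fingers; the grasp point (between the pads) lies r.grip_point_offset behind it (r.grip_point_offset is the distance from the TCP to the grasp point, in m); z points along the fingers, y is the line along which they close (so a half turn about z gives the same grasp; the last joint's range is limited). The gripper opens to 85 mm and grips with 20 to 120 N. Pads are 22 mm wide; open, the fingers measure 114 mm over their backs; the gripper's body (76 mm by 85 mm) begins 54 mm behind the grasp point. The pads swing forward as they close: fully open they stand 13 mm farther back than shut.
Start: joints at [1.132, 0.477, 0.022, 1.555, -0.011, 1.109, -0.083], TCP at [0.219, -0.638, 0.231] pointing down, gripper open.
Joint ranges: [-2.96, 2.96], [-0.34, 2.1], [-1.41, 1.46], [0.24, 2.44], [-1.37, 4.51], [0.17, 1.92], [-2.96, 2.96]. Speed limits (rad/s): [2.39, 2.39, 3.14, 3.14, 3.14, 3.14, 3.14].

## Interface

Orientations are given as a rotation vector (axis times angle).
In Python, from bench import r gives the robot as it stands. The module is installed in compiled form; this text tells all that it offers.
- The arm moves only by the shell command python3 -m crank 'ROWS' [FORCE]. ROWS is JSON, a list of rows, each a list of 5 numbers: the shift along the world's x, y, z in units of 200 mm (1.0 is 200 mm), then the turn about the world's z in units of 45 degrees (1.0 is 45 degrees), then the opening, from -1 (shut) to 1 (fully open). In form: [[dx, dy, dz, turn, jaw], ...]. A call has 1 to 8 rows; each row shifts and turns the commanded pose from where the row before left it; what a row does not reach is not made up. A row lasts 1/12 s, in which the tool goes at most 41.7 mm and 7.16 degrees, less where a joint would pass 70% of its speed; a pose out of reach is approached as far as the arm can. A call with a number of a shift or a turn outside -1 to 1 is refused whole. A call with a gripper value outside its range is refused whole. The fingers move at their own pace and stop on an object; FORCE is the grip in N (left out, the last holds). Time passes only in rows, so rows that do not move let the fingers close. It gives the time, the measured TCP pose, the force, the opening and the grip force at its end, in the units of the state.
- r.get_obs(): the state, without advancing time (a new reading comes with each control period).
- r.grab_frame(name): name is "side" or "top" or "wrist"; returns the picture (384x512x3 uint8, blue, green, red); there is no depth.
- r.camera_model(name): a dict with "fx", "fy", "cx", "cy" (pixels), "R" (3x3) and "t" (3): a world point X has camera coordinates R X + t. Camera axes: x right, y down, z forward; pixel columns grow to the right and rows downward; lengths in m; the calibration is good to about 2 mm. The wrist camera is an equidistant fisheye: a pixel r from the principal point sees the ray r / f radians off the axis. A picture is of the moment at which its call begins: read the wrist's pose just before it. camera_model takes no time and is no camera call; for the wrist camera it gives the pose at the moment of the call.
- r.hand_in(): hands the job in; it is judged then, once.
The state is a dict: "clock": time; "joints": joint angles; "qvel": joint speeds; "tau": joint torques, N m; "tcp_pos": TCP position; "orientation": TCP orientation; "contact_force": force on the tool from outside, world axes, zero at the start; "moment": the same for the moment, N m; "grip_width": finger opening in m; "gripper_force": force on a finger pad.
Only numpy, scipy, OpenCV 4.12 (cv2) and the standard library are available. Lean on these libraries where they do the work, as an engineer would, in place of code of your own. Each camera call takes 0.05 s, during which the arm holds its last target. There are 200 camera calls.

## Task

Get the drugs ready for the next animal: stand each of the four amber glass vials upright in the round steel vial stand of its own size, the smallest vial in the smallest stand and so on up to the largest in the largest, flat on the floor of the well. Set the glass down gently without dropping it, tipping it or knocking vials together, and leave the white jar and the slim white bottle standing where they are.

Things in the scene. Friction and masses are not known exactly. Their poses are not given: they have to be found in the camera images.
- vial_a: the smallest vial: upright amber glass drug vial with a paper label and an aluminium crimp cap, 22 mm in diameter, 48 mm tall, the straight side reaching 33 mm up before the shoulder; loose, 25 g give or take a fifth. Origin: centre of its underside, z up.
- vial_b: the second smallest vial: upright amber glass drug vial with a paper label and an aluminium crimp cap, 34 mm in diameter, 62 mm tall, the straight side reaching 42 mm up before the shoulder; loose, 60 g give or take a fifth. Origin: centre of its underside, z up.
- vial_c: the second largest vial: upright amber glass drug vial with a paper label and an aluminium crimp cap, 46 mm in diameter, 76 mm tall, the straight side reaching 52 mm up before the shoulder; loose, 130 g give or take a fifth. Origin: centre of its underside, z up.
- vial_d: the largest vial: upright amber glass drug vial with a paper label and an aluminium crimp cap, 58 mm in diameter, 96 mm tall, the straight side reaching 66 mm up before the shoulder; loose, 240 g give or take a fifth. Origin: centre of its underside, z up.
- stand_a: the smallest vial stand: a low round steel dish fixed to the table, outside diameter 48 mm, 14 mm high, wall 5 mm, so its well is 38 mm wide and 9 mm deep, with a flat floor 5 mm above the table. Origin: centre of its underside (at table height), z up.
- stand_b: the second smallest vial stand: a low round steel dish fixed to the table, outside diameter 61 mm, 14 mm high, wall 5 mm, so its well is 51 mm wide and 9 mm deep, with a flat floor 5 mm above the table. Origin: centre of its underside (at table height), z up.
- stand_c: the second largest vial stand: a low round steel dish fixed to the table, outside diameter 74 mm, 14 mm high, wall 5 mm, so its well is 64 mm wide and 9 mm deep, with a flat floor 5 mm above the table. Origin: centre of its underside (at table height), z up.
- stand_d: the largest vial stand: a low round steel dish fixed to the table, outside diameter 88 mm, 14 mm high, wall 5 mm, so its well is 78 mm wide and 9 mm deep, with a flat floor 5 mm above the table. Origin: centre of its underside (at table height), z up.
- jar: bystander, not a vial: white plastic jar with a white screw lid, 42 mm in diameter, 50 mm tall, loose. Origin: centre of its underside.
- dropper: bystander, not a vial: slim white plastic bottle with a narrow neck, a white cap and a paper label, 36 mm in diameter, 80 mm tall, loose. Origin: centre of its underside.
Mind the look-alikes: they are no part of the job. Leave any turquoise or yellow look-alike of the vial_d alone.

How it is judged:
At the end, for the whole second after the job is handed in: Each vial stands upright (within 6 degrees) in the well of the stand of its own size rank, centres within 12 mm, its underside on the floor of the well (less than 4 mm above it), released and at rest; the jar and the slim bottle stand within 30 mm of where they began (horizontal distance between vial_a and stand_a below 0.012 m and z of vial_a in the frame of stand_a below 0.009 m and angle between each of vial_a, vial_b, vial_c, vial_d, jar, dropper's own z axis and vertical below 0.1 rad and linear speed of each of vial_a, vial_b, vial_c, vial_d below 0.02 m/s and angular speed of each of vial_a, vial_b, vial_c, vial_d below 0.2 rad/s and contact force between each of vial_a, vial_b, vial_c, vial_d and the fingers below 0.1 N and horizontal distance between vial_b and stand_b below 0.012 m and z of vial_b in the frame of stand_b below 0.009 m and horizontal distance between vial_c and stand_c below 0.012 m and z of vial_c in the frame of stand_c below 0.009 m and horizontal distance between vial_d and stand_d below 0.012 m and z of vial_d in the frame of stand_d below 0.009 m and distance of each of jar, dropper from where it was at the start of the episode below 0.03 m); the robot touches nothing.
It fails at once if a vial is tipped by more than about 35 degrees (angle between any of vial_a, vial_b, vial_c, vial_d's own z axis and vertical above 0.6 rad).
It fails at once if a vial is rammed (more than 60 N) onto a stand (contact force between any of vial_a, vial_b, vial_c, vial_d and stand_a above 60 N or contact force between any of vial_a, vial_b, vial_c, vial_d and stand_b above 60 N or contact force between any of vial_a, vial_b, vial_c, vial_d and stand_c above 60 N or contact force between any of vial_a, vial_b, vial_c, vial_d and stand_d above 60 N).
It fails at once if a vial is let fall (moves faster than 0.6 m/s, a fall of about 18 mm, while the fingers are not on it) ((linear speed of vial_a above 0.6 m/s and contact force between vial_a and the fingers below 0.05 N) or (linear speed of vial_b above 0.6 m/s and contact force between vial_b and the fingers below 0.05 N) or (linear speed of vial_c above 0.6 m/s and contact force between vial_c and the fingers below 0.05 N) or (linear speed of vial_d above 0.6 m/s and contact force between vial_d and the fingers below 0.05 N)).
It fails at once if two vials are knocked together (more than 20 N) (contact force between vial_a and vial_b above 20 N or contact force between any of vial_a, vial_b and vial_c above 20 N or contact force between any of vial_a, vial_b, vial_c and vial_d above 20 N).
It fails at once if the white jar or the slim bottle is knocked over or shifted by more than 30 mm (distance of any of jar, dropper from where it was at the start of the episode above 0.03 m or angle between any of jar, dropper's own z axis and vertical above 0.5 rad).
It also fails if it takes over 128 s, if anything falls off the work surface, if the arm or the gripper's body presses on something with over 40 N, if the wrist force passes 120 N, or if a joint passes its speed limit or range.

## Working session

There is one attempt and no reset: what is moved stays moved. The work goes in short steps, Python scripts to look and compute and a shell command to move; the robot and the scene stay as the last step left them, time stands still between calls to the robot, and variables do not carry over. Pictures are saved under pics/ and viewed, at most 14 in all, crops included, and the job is handed in when it is done.

```bash
mkdir -p pics
python3 - <<'E'
from bench import r
import cv2
o=r.get_obs();print(o['clock'],o['tcp_pos'],o['orientation'],o['grip_width'],r.grip_point_offset)
for n in ("top","side"):
    cv2.imwrite(f"pics/{n}0.png",r.grab_frame(n)); m=r.camera_model(n);print(n,m)
E
```

```text
0.0 [ 0.21902509 -0.63783351  0.23031426] [-3.09692878e+00 -5.17002005e-01  6.91270976e-04] 0.08528701110224976 0.0187
top {'fx': 438.65914059063914, 'fy': 438.65914059063914, 'cx': 252.368420228095, 'cy': 192.36795570422387, 'R': array([[-1.21014564e-01, -9.92650711e-01, -2.04488821e-04],
       [-9.70461001e-01,  1.18352714e-01, -2.10233395e-01],
       [ 2.08712530e-01, -2.52428542e-02, -9.77651205e-01]]), 't': array([0.09692033, 0.49476093, 1.0941985 ])}
side {'fx': 389.0982589935396, 'fy': 389.0982589935396, 'cx': 259.02827702660846, 'cy': 189.18061326580747, 'R': array([[-0.93075196, -0.36548618, -0.01098405],
       [-0.25375418,  0.66725908, -0.70026719],
       [ 0.26326718, -0.64898781, -0.71379634]]), 't': array([0.49434637, 0.1214915 , 0.98409811])}
```

View pics/top0.png

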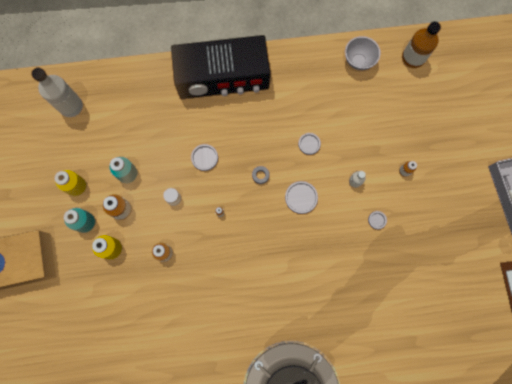

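View pics/side0.png

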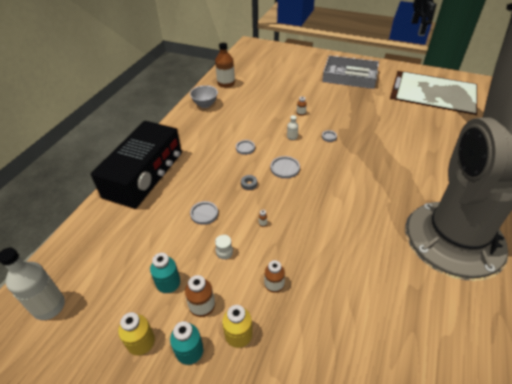

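Candidates in the top picture:
- **Amber:** (115,206) largest, so d; (160,251) c; (408,168) b; (219,211) a. The brown bottle at (425,42) is not a vial.
- **Look-alikes:** turquoise at (121,168) and (79,219), yellow at (70,182) and (106,247).
- **Stands:** (301,197) d, (204,157) c, (309,144) b, (377,220) a. The dark ring at (260,175) is a distractor.
- **Bystanders:** jar (172,197), dropper (358,178).

Next I project the models at these estimates and check them in a crop.

```bash
cat > h.py <<'E'
import numpy as np, cv2
from bench import r
def ray(m,u,v,fish=False):
    p=np.array([(u-m['cx'])/m['fx'],(v-m['cy'])/m['fy']])
    if fish:
        th=np.linalg.norm(p); d=np.r_[p/th*np.sin(th),np.cos(th)] if th>1e-9 else np.array([0,0,1.])
    else: d=np.r_[p,1]
    R=np.array(m['R']); return -R.T@m['t'], R.T@d
def back(m,u,v,z,fish=False):
    c,d=ray(m,u,v,fish); return (c+d*(z-c[2])/d[2])[:2]
def proj(m,X,fish=False):
    X=np.atleast_2d(X)@np.array(m['R']).T+m['t']
    if fish:
        n=np.linalg.norm(X[:,:2],axis=1); th=np.arctan2(n,X[:,2]); p=X[:,:2]/n[:,None]*th[:,None]
    else: p=X[:,:2]/X[:,2:]
    return p*[m['fx'],m['fy']]+[m['cx'],m['cy']]
def circ(x,y,z,d,n=60):
    a=np.linspace(0,2*np.pi,n); return np.c_[x+d/2*np.cos(a),y+d/2*np.sin(a),a*0+z]
DIM=dict(a=(.022,.048,.033),b=(.034,.062,.042),c=(.046,.076,.052),d=(.058,.096,.066))
SD=dict(a=.048,b=.061,c=.074,d=.088)
E
python3 - <<'E'
from h import *
m=r.camera_model('top');im=cv2.imread('pics/top0.png')
V=dict(a=(219,209),b=(410,164),c=(158,249),d=(110,201))
S=dict(a=(377,220),b=(309,144),c=(204,157),d=(301,197))
k=4
def draw(img,pts,col,x0,y0):
    cv2.polylines(img,[np.int32((pts+.5-[x0,y0])*k)],True,col,1)
big=[]
P={}
for n,(u,v) in V.items(): P['v'+n]=back(m,u,v,DIM[n][1])
for n,(u,v) in S.items(): P['s'+n]=back(m,u,v,.014)
P['jar']=back(m,172,193,.05);P['drop']=back(m,361,174,.08)
for n,u,v in(('t1',118,163),('t2',73,214),('y1',66,177),('y2',101,243)):P[n]=back(m,u,v,.096)
for n,p in P.items(): print(n,p.round(4),np.linalg.norm(p).round(3))
tiles=[]
for key in ['va','vb','vc','vd','sa','sb','sc','sd']:
    p=P[key];n=key[1];u,v=proj(m,[*p,0.03])[0];x0,y0=int(u)-24,int(v)-24
    t=cv2.resize(im[y0:y0+48,x0:x0+48],None,fx=k,fy=k,interpolation=cv2.INTER_CUBIC)
    if key[0]=='v':
        draw(t,proj(m,circ(*p,0,DIM[n][0])),(0,255,0),x0,y0);draw(t,proj(m,circ(*p,DIM[n][2],DIM[n][0])),(255,0,255),x0,y0)
    else: draw(t,proj(m,circ(*p,.014,SD[n])),(0,255,0),x0,y0);draw(t,proj(m,circ(*p,0.005,SD[n]-.01)),(255,0,255),x0,y0)
    tiles.append(t)
cv2.imwrite('pics/c1.png',np.vstack([np.hstack(tiles[:4]),np.hstack(tiles[4:])]))
E
```

```text
va [0.4704 0.1278] 0.487
vb [ 0.5264 -0.384 ] 0.652
vc [0.3831 0.2877] 0.479
vd [0.5148 0.3938] 0.648
sa [ 0.396  -0.2856] 0.488
sb [ 0.6281 -0.137 ] 0.643
sc [0.626  0.1554] 0.645
sd [ 0.4825 -0.0934] 0.491
jar [0.5272 0.2455] 0.582
drop [ 0.5112 -0.2463] 0.567
t1 [0.6111 0.3683] 0.714
t2 [0.493  0.4869] 0.693
y1 [0.5902 0.5011] 0.774
y2 [0.4125 0.4213] 0.59
```

View pics/c1.png

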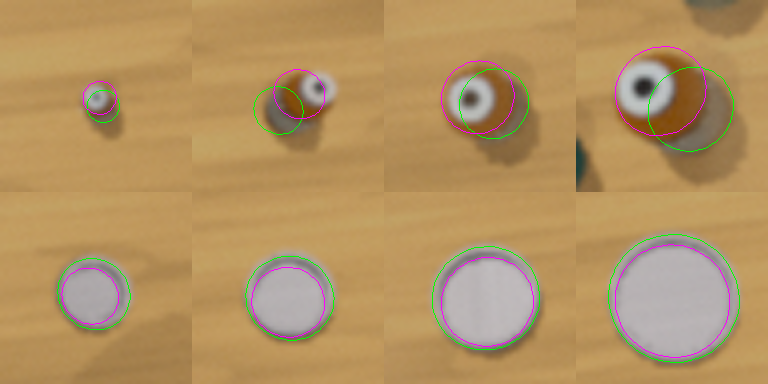

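The stands fit their size models well. I'll refine the vial positions from the cap centres and cross-check with the side camera while moving above vial_b. The radius stays in reach, and the fingers close radially.

```bash
python3 - <<'E'
from h import *
m=r.camera_model('top')
V=dict(a=(219,209),b=(410,164),c=(158,249),d=(110,201))
cap=dict(a=(96,98),b=(127,87),c=(87,98),d=(67,87))
for n,(u,v) in V.items():
    p=back(m,u,v,DIM[n][1]);a,b=proj(m,[*p,0.03])[0];x0,y0=int(a)-24,int(b)-24
    q=back(m,x0+cap[n][0]/4-.5,y0+cap[n][1]/4-.5,DIM[n][1]); print(n,q.round(4), proj(r.camera_model('side'),[*q,DIM[n][1]]).round(1))
E
python3 -m crank '[[0.15,0.13,0,0.08,1],[0.15,0.13,0,0.08,1],[0.15,0.13,0,0.08,1],[0.15,0.13,0,0.08,1],[0.15,0.13,0,0.08,1]]' 30
python3 -m crank '[[0.15,0.13,0,0.08,1],[0.15,0.13,0,0.08,1],[0.15,0.13,0,0.08,1],[0.15,0.13,0,0.08,1],[0.15,0.1,0,0.08,1],[0,0,0,0,1],[0,0,0,0,1]]'
python3 - <<'E'
from h import *
o=r.get_obs();print(o['clock'],o['tcp_pos'],o['orientation'])
w=r.camera_model('wrist');im=r.grab_frame('wrist');cv2.imwrite('pics/w1.png',im)
print(w['fx'],w['cx'],w['cy'],proj(w,[*o['tcp_pos'][:2],0],True))
E
```

```text
a [0.4679 0.1294] [[263.4 211. ]]
b [ 0.525  -0.3897] [[302.1  97. ]]
c [0.3805 0.2873] [[274.9 264.5]]
d [0.5118 0.3958] [[196.4 281.6]]
clock: 0.52
tcp_pos: [0.3702, -0.5068, 0.231]
orientation: [-2.978, -1.0, 0.0]
contact_force: [0.2, -0.2, -0.6]
grip_width: 0.0854
gripper_force: 0.0
clock: 1.1
tcp_pos: [0.5213, -0.3816, 0.2307]
orientation: [-2.782, -1.456, -0.001]
contact_force: [-0.9, -0.2, 0.8]
grip_width: 0.0855
gripper_force: 0.0
1.1 [ 0.52132149 -0.38158771  0.23072102] [-2.78224688e+00 -1.45599587e+00 -1.31544114e-03]
297.3186396354542 258.7229309626185 193.39139162213667 [[258.81287412 162.16510277]]
```

View pics/w1.png

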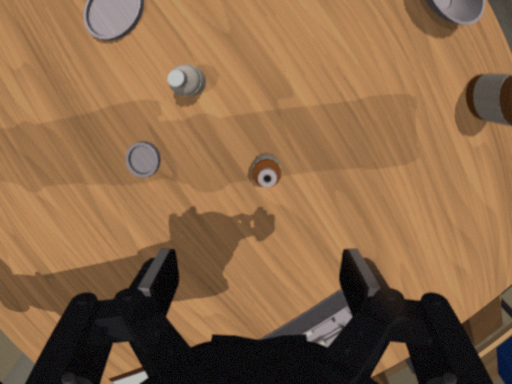

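The wrist view shows vial_b's cap at (266,178), with stand_a at (143,159) and the dropper at (185,80) well clear. The fingers close horizontally in this image.

```bash
cat >> h.py <<'E'
def toolang():
    o=r.get_obs(); from scipy.spatial.transform import Rotation as Q
    y=Q.from_rotvec(o['orientation']).apply([0,1,0]); return np.degrees(np.arctan2(y[1],y[0]))
def delta(x,y,z):
    p=r.get_obs()['tcp_pos']; print('move units',((np.array([x,y,z])-p)/.2).round(3))
E
python3 - <<'E'
from h import *
w=r.camera_model('wrist');print(toolang())
q=back(w,266,178,.062,True);print(q);print('sa',back(w,143,159,.014,True),'drop',back(w,183,79,.08,True))
delta(*((q+[.525,-.3897])/2),.018)
E
```

```text
-34.98341082977078
[ 0.52338063 -0.39174623]
sa [ 0.40108431 -0.28994937] drop [ 0.51738756 -0.25621349]
move units [ 0.024 -0.034 -1.063]
```

```bash
python3 -m crank '[[0.024,-0.034,-0.15,0,1],[0,0,-0.18,0,1],[0,0,-0.18,0,1],[0,0,-0.18,0,1],[0,0,-0.15,0,1],[0,0,-0.12,0,1],[0,0,-0.1,0,1],[0,0,0,0,1]]' 30
python3 -m crank '[[0,0,0,0,0.4],[0,0,0,0,0],[0,0,0,0,-0.3],[0,0,0,0,-0.5],[0,0,0,0,-0.7],[0,0,0,0,-0.7],[0,0,0,0,-0.7],[0,0,0,0,-0.7]]'
```

```text
clock: 1.82
tcp_pos: [0.5192, -0.3914, 0.0146]
orientation: [-2.784, -1.442, 0.009]
contact_force: [0.7, -0.0, -0.5]
grip_width: 0.0852
gripper_force: 0.0
clock: 2.48
tcp_pos: [0.5249, -0.3921, 0.0211]
orientation: [2.785, 1.448, 0.002]
contact_force: [-2.1, -0.1, 7.2]
grip_width: 0.0329
gripper_force: 29.9
```

```bash
python3 -m crank '[[0,0,0.05,0,-0.7],[0,0,0.1,0,-0.7],[0,0,0.15,0,-0.7],[0,0,0.15,0,-0.7],[0,0,0.1,0,-0.7],[0,0,0.05,0,-0.7],[0,0,0,0,-0.7]]' 
python3 -m crank '[[0.03,0.08,0,0.06,-0.7],[0.07,0.175,0,0.06,-0.7],[0.07,0.175,0,0.06,-0.7],[0.07,0.175,0,0.06,-0.7],[0.07,0.175,0,0.06,-0.7],[0.07,0.175,0,0.06,-0.7],[0.07,0.175,0,0.06,-0.7],[0.05,0.11,0,0.06,-0.7]]'
python3 -m crank '[[0.015,0.035,0,0.02,-0.7],[0,0,0,0,-0.7],[0,0,0,0,-0.7],[0,0,0,0,-0.7],[0,0,0,0,-0.7]]'
python3 - <<'E'
from h import *
delta(.6281,-.137,.026);print(r.get_obs()['gripper_force'])
w=r.camera_model('wrist');im=r.grab_frame('wrist');cv2.imwrite('pics/w2.png',im)
E
```

```text
clock: 3.07
tcp_pos: [0.5254, -0.392, 0.1425]
orientation: [2.783, 1.447, 0.004]
contact_force: [0.4, -0.2, -1.3]
grip_width: 0.0328
gripper_force: 30.2
clock: 3.73
tcp_pos: [0.6239, -0.1364, 0.1373]
orientation: [-2.454, -1.955, -0.0]
contact_force: [0.2, 0.1, -1.9]
grip_width: 0.0324
gripper_force: 30.2
clock: 4.15
tcp_pos: [0.626, -0.1386, 0.1387]
orientation: [-2.454, -1.961, 0.003]
contact_force: [0.3, -0.4, -1.4]
grip_width: 0.0328
gripper_force: 30.2
move units [ 0.01   0.008 -0.563]
30.199100403115153
```

View pics/w2.png

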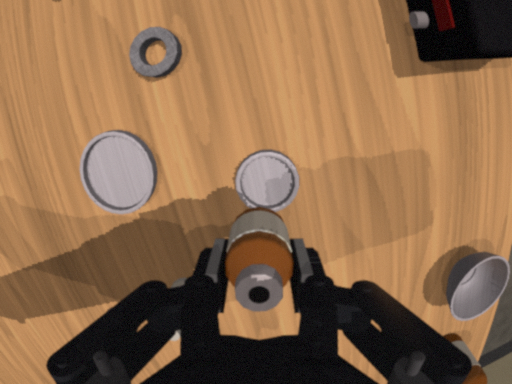

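```bash
python3 - <<'E'
from h import *
w=r.camera_model('wrist');p=r.get_obs()['tcp_pos'];print(p)
print('stand',back(w,267,179,.014,True),'vial',back(w,259,292,p[2]-.02+.062,True), 'sd',back(w,119,171,.014,True))
E
python3 -m crank '[[0.01,0.008,-0.1,0,-0.7],[0,0,-0.15,0,-0.7],[0,0,-0.15,0,-0.7],[0,0,-0.08,0,-0.7],[0,0,-0.04,0,-0.7],[0,0,-0.02,0,-0.7],[0,0,0,0,-0.7],[0,0,0,0,-0.7]]'
```

```text
[ 0.62620067 -0.13843018  0.13891353]
stand [ 0.63583656 -0.13343347] vial [ 0.62821627 -0.13355706] sd [ 0.49338917 -0.09151441]
clock: 4.87
tcp_pos: [0.6298, -0.135, 0.0324]
orientation: [2.451, 1.964, 0.002]
contact_force: [-0.3, 0.7, -0.6]
grip_width: 0.0325
gripper_force: 30.3
```

The wrist and top views disagree by about 8 mm on stand_b. I'll overlay both hypotheses before going further down.

Run:
```python
from h import *
T=dict(sb=(.6281,-.137,.061),sd=(.4825,-.0934,.088),sc=(.626,.1554,.074),sa=(.396,-.2856,.048))
W=dict(sb=(.6358,-.1334,.061),sd=(.4934,-.0915,.088))
im=cv2.imread('pics/side0.png');m=r.camera_model('side');k=4;out=[]
for n in T:
    u,v=proj(m,[*T[n][:2],.01])[0];x0,y0=int(u)-24,int(v)-20
    t=cv2.resize(im[y0:y0+40,x0:x0+48],None,fx=k,fy=k,interpolation=cv2.INTER_CUBIC)
    for H,c in((T,(0,255,0)),(W,(255,0,255))):
        if n in H: cv2.polylines(t,[np.int32((proj(m,circ(*H[n][:2],.014,H[n][2]))+.5-[x0,y0])*k)],True,c,1)
    out.append(t)
cv2.imwrite('pics/c2.png',np.hstack(out))
```

```text
(no output)
```

View pics/c2.png

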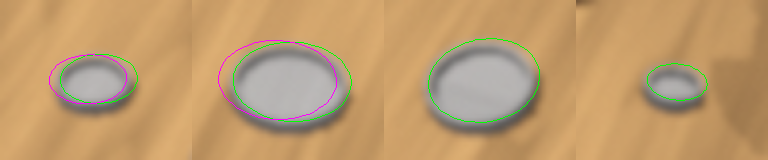

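Run:
```python
from h import *
w=r.camera_model('wrist');im=r.grab_frame('wrist')
cv2.imwrite('pics/w3.png',cv2.resize(im[130:330,150:370],None,fx=3,fy=3)[:600]); print(r.get_obs()['tcp_pos'],-w['R'].T@w['t'])
```

```text
[ 0.63001778 -0.13496267  0.0326893 ] [ 0.64855383 -0.05373694  0.17585728]
```

View pics/w3.png

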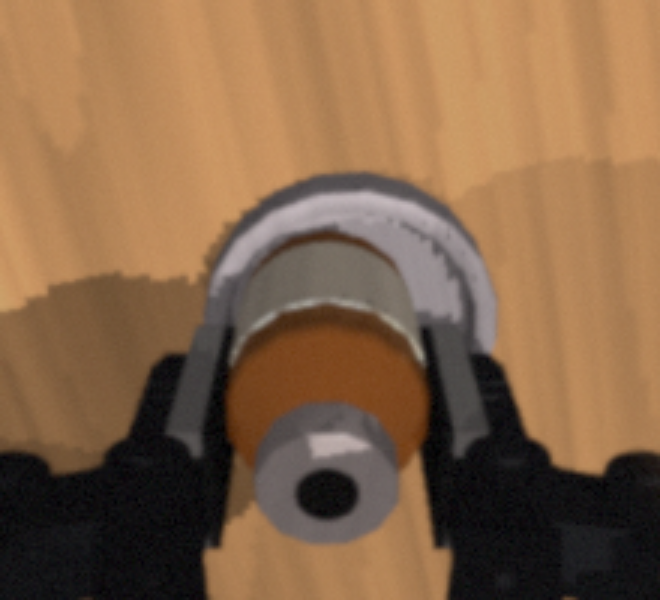

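The low view shows the rim spanning x 208–497, so its centre is near 352. The vial bottom centre is near 325, so the vial sits about 5.7 mm short towards +x and about 1 mm too far +y. I'll shift, then lower.

```bash
python3 -m crank '[[0.014,-0.005,0,0,-0.7],[0.014,-0.005,0,0,-0.7],[0,0,0,0,-0.7],[0,0,-0.01,0,-0.7],[0,0,-0.01,0,-0.7],[0,0,-0.005,0,-0.7],[0,0,0,0,-0.7],[0,0,0,0,-0.7]]'
python3 -m crank '[[0,0,-0.005,0,-0.7],[0,0,0,0,-0.7],[0,0,0,0,-0.7]]'
```

```text
clock: 5.58
tcp_pos: [0.6344, -0.1366, 0.0262]
orientation: [-2.451, -1.965, 0.0]
contact_force: [-0.5, -0.5, 0.1]
grip_width: 0.0328
gripper_force: 30.4
clock: 5.83
tcp_pos: [0.6345, -0.1366, 0.0261]
orientation: [2.451, 1.965, -0.001]
contact_force: [-4.1, 0.7, 7.4]
grip_width: 0.0326
gripper_force: 31.2
```

Contact at exactly +5 mm, so the vial is on the well floor. Release, rise, and head for vial_a at (.468,.129).

```bash
python3 -m crank '[[0,0,0,0,-0.15],[0,0,0,0,0],[0,0,0,0,0.2],[0,0,0,0,0.3],[0,0,0.1,0,0.3],[0,0,0.15,0,0.3],[0,0,0.2,0,0.3],[0,0,0.2,0,0.3]]' 
python3 -m crank '[[0,0,0.2,0,0.3],[-0.1,0.15,0.15,0.08,0.6],[-0.1,0.15,0,0.08,0.6],[-0.1,0.15,0,0.08,1],[-0.1,0.15,0,0.08,1],[-0.1,0.15,0,0.08,1],[-0.1,0.15,0,0.08,1],[-0.1,0.15,0,0.08,1]]'
python3 -m crank '[[-0.1,0.15,0,0.05,1],[-0.03,0.12,0,0,1],[0,0,0,0,1],[0,0,0,0,1],[0,0,0,0,1]]'
python3 - <<'E'
from h import *
p=r.get_obs()['tcp_pos'];print(p,toolang())
w=r.camera_model('wrist');im=r.grab_frame('wrist');cv2.imwrite('pics/w4.png',im)
for n,X in(('va',(.468,.129,.048)),('sd',(.4825,-.0934,.014)),('sc',(.626,.1554,.014)),('sb',(.6345,-.1366,.067))):print(n,proj(w,X,True).round(0))
E
```

```text
clock: 6.5
tcp_pos: [0.6337, -0.1365, 0.1557]
orientation: [-2.449, -1.964, 0.002]
contact_force: [-0.0, -0.4, -0.0]
grip_width: 0.0551
gripper_force: 0.0
clock: 7.17
tcp_pos: [0.4957, 0.0712, 0.222]
orientation: [1.959, 2.455, 0.0]
contact_force: [0.5, 0.5, 1.1]
grip_width: 0.0856
gripper_force: 0.0
clock: 7.58
tcp_pos: [0.4712, 0.1233, 0.2219]
orientation: [1.915, 2.49, -0.0]
contact_force: [-0.6, -0.3, -0.7]
grip_width: 0.0858
gripper_force: 0.0
[0.47117298 0.1233407  0.22187644] 14.86991459686023
va [[256. 167.]]
sd [[229. 304.]]
sc [[380. 174.]]
sb [[317. 362.]]
```

View pics/w4.png

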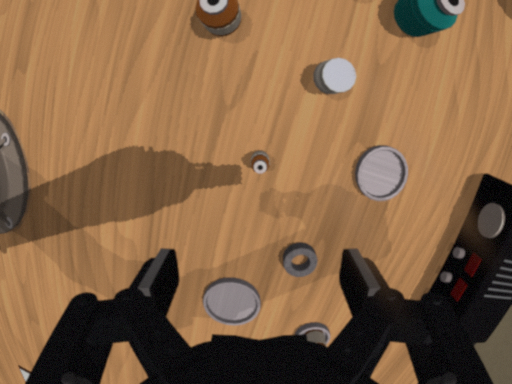

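The wrist view shows vial_a's cap at (260,167), stand_c at (382,173), stand_d at (231,301), the jar at (336,76) and vial_c at (215,5).

Run:
```python
from h import *
w=r.camera_model('wrist')
q=back(w,260,167,.048,True);print('va',q,'sc',back(w,382,173,.014,True),'sd',back(w,231,301,.014,True),'jar',back(w,338,76,.05,True))
delta(*q,.014)
```

```text
va [0.47197873 0.1296719 ] sc [0.628361   0.15630919] sd [ 0.48453058 -0.08677702] jar [0.52595939 0.24875068]
move units [ 0.003  0.034 -1.039]
```

```bash
python3 -m crank '[[0,0.03,-0.15,0,1],[0,0,-0.18,0,1],[0,0,-0.18,0,1],[0,0,-0.18,0,1],[0,0,-0.15,0,0.6],[0,0,-0.1,0,0.4],[0,0,-0.07,0,0.2],[0,0,-0.03,0,0]]' 20
python3 -m crank '[[0,0,0,0,-0.2],[0,0,0,0,-0.4],[0,0,0,0,-0.6],[0,0,0,0,-0.8],[0,0,0,0,-0.9],[0,0,0,0,-0.9],[0,0,0,0,-0.9],[0,0,0,0,-0.9]]'
python3 -m crank '[[0,0,0.05,0,-0.9],[0,0,0.1,0,-0.9],[0,0,0.15,0,-0.9],[0,0,0.15,0,-0.9],[0,0,0.1,0,-0.9],[0,0,0.05,0,-0.9],[0,0,0,0,-0.9],[0,0,0,0,-0.9]]'
```

```text
clock: 8.3
tcp_pos: [0.47, 0.1282, 0.0115]
orientation: [-1.916, -2.487, 0.005]
contact_force: [0.2, 0.6, 0.0]
grip_width: 0.0431
gripper_force: 0.0
clock: 8.97
tcp_pos: [0.4714, 0.1301, 0.0146]
orientation: [1.914, 2.49, 0.001]
contact_force: [-0.2, -0.4, 7.4]
grip_width: 0.0208
gripper_force: 21.0
clock: 9.63
tcp_pos: [0.4707, 0.1297, 0.1338]
orientation: [1.915, 2.49, -0.0]
contact_force: [-0.6, 0.3, -0.8]
grip_width: 0.0208
gripper_force: 20.4
```

```bash
python3 -m crank '[[0,-0.1,0,-0.09,-0.9],[0,-0.175,0,-0.09,-0.9],[0,-0.175,0,-0.09,-0.9],[0,-0.175,0,-0.09,-0.9],[0,-0.175,0,-0.09,-0.9],[0,-0.175,0,-0.09,-0.9],[-0.05,-0.175,0,-0.09,-0.9],[-0.05,-0.175,0,-0.09,-0.9]]'
python3 -m crank '[[-0.05,-0.175,0,-0.09,-0.9],[-0.05,-0.175,0,-0.09,-0.9],[-0.05,-0.175,0,-0.09,-0.9],[-0.05,-0.15,0,-0.09,-0.9],[-0.05,-0.09,0,-0.05,-0.9],[0,0,0,0,-0.9],[0,0,0,0,-0.9],[0,0,0,0,-0.9]]'
python3 - <<'E'
from h import *
p=r.get_obs()['tcp_pos'];print(p,toolang(),r.get_obs()['gripper_force'])
w=r.camera_model('wrist');im=r.grab_frame('wrist');cv2.imwrite('pics/w5.png',cv2.resize(im[130:330,150:370],None,fx=3,fy=3))
for n,X in(('sa1',(.396,-.2856,.014)),('sa2',(.401,-.29,.014))):print(n,(proj(w,X,True)-[150,130]).round(1)*3)
E
```

```text
clock: 10.3
tcp_pos: [0.4494, -0.1364, 0.1322]
orientation: [-2.535, -1.852, 0.003]
contact_force: [-0.3, -0.1, -0.7]
grip_width: 0.021
gripper_force: 20.4
clock: 10.97
tcp_pos: [0.4005, -0.2868, 0.1327]
orientation: [-2.795, -1.428, 0.002]
contact_force: [-0.2, 0.4, -0.2]
grip_width: 0.0213
gripper_force: 20.4
[ 0.40047871 -0.28675395  0.13267284] -35.86723115358684 20.41683028684929
sa1 [[312.9 180.3]]
sa2 [[334.2 182.4]]
```

View pics/w5.png

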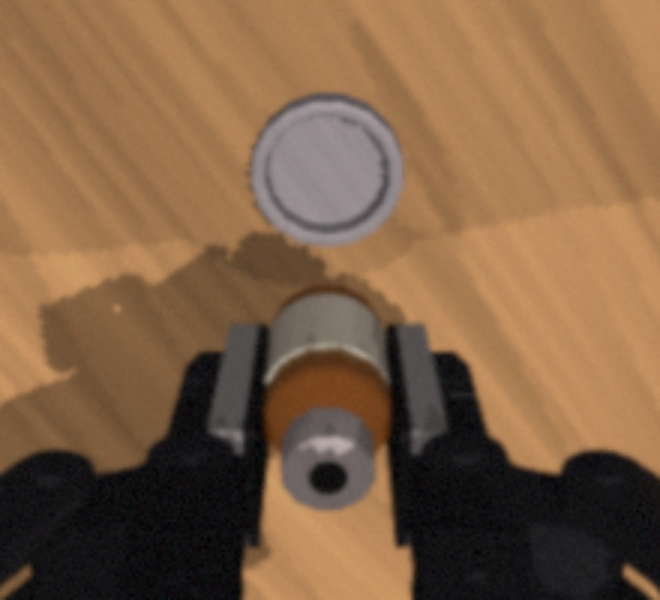

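Rim centre is at crop (327,171), cap centre at (328,472), and the vial is aligned along the closing axis. Next, the exact offset in the other direction.

```bash
cat >> h.py <<'E'
def rel(su,sv,vu,vv,ztop,zf):
    w=r.camera_model('wrist');p=r.get_obs()['tcp_pos']
    s=back(w,su,sv,.014,True);v=back(w,vu,vv,ztop,True)
    print('tcp',p.round(4),'stand',s.round(4),'vial',v.round(4),'move',((s-v)/.2).round(3),'dz',round((zf-p[2])/.2,3))
E
python3 - <<'E'
from h import *
rel(150+327/3,130+171/3,150+328/3,130+472/3,.048+.1327-.0146,.0196)
E
```

```text
tcp [ 0.4009 -0.2864  0.133 ] stand [ 0.4018 -0.2855] vial [ 0.4021 -0.2858] move [-0.001  0.002] dz -0.567
```

Aligned within 1 mm. Lower, the last part slowly.

```bash
python3 -m crank '[[0,0,-0.1,0,-0.9],[0,0,-0.15,0,-0.9],[0,0,-0.15,0,-0.9],[0,0,-0.08,0,-0.9],[0,0,-0.04,0,-0.9],[0,0,-0.02,0,-0.9],[0,0,0,0,-0.9],[0,0,0,0,-0.9]]'
python3 -m crank '[[0,0,-0.01,0,-0.9],[0,0,-0.01,0,-0.9],[0,0,0,0,-0.9],[0,0,0,0,-0.9],[0,0,-0.005,0,-0.9],[0,0,0,0,-0.9],[0,0,0,0,-0.9]]'
```

```text
clock: 11.68
tcp_pos: [0.4017, -0.2879, 0.0267]
orientation: [2.797, 1.428, 0.001]
contact_force: [-0.5, 0.4, -0.6]
grip_width: 0.021
gripper_force: 20.4
clock: 12.27
tcp_pos: [0.4009, -0.288, 0.021]
orientation: [2.799, 1.427, 0.0]
contact_force: [-0.6, 0.4, 0.3]
grip_width: 0.0211
gripper_force: 20.4
```

```bash
python3 -m crank '[[0,0,-0.005,0,-0.9],[0,0,0,0,-0.9],[0,0,0,0,-0.9]]';python3 -m crank '[[0,0,-0.005,0,-0.9],[0,0,0,0,-0.9],[0,0,0,0,-0.9]]'
```

```text
clock: 12.52
tcp_pos: [0.4009, -0.2879, 0.0199]
orientation: [-2.798, -1.428, 0.0]
contact_force: [0.1, -0.3, 0.4]
grip_width: 0.0208
gripper_force: 20.4
clock: 12.77
tcp_pos: [0.401, -0.288, 0.0195]
orientation: [2.798, 1.427, -0.0]
contact_force: [-2.8, 1.9, 8.5]
grip_width: 0.0209
gripper_force: 21.2
```

```bash
python3 -m crank '[[0,0,0,0,-0.4],[0,0,0,0,-0.2],[0,0,0,0,0],[0,0,0,0,0.1],[0,0,0.1,0,0.1],[0,0,0.15,0,0.1],[0,0,0.2,0,0.1],[0,0,0.2,0,0.1]]'
python3 -m crank '[[0,0,0.2,0,0.1],[0.055,0.18,0,0.1,0.6],[0.055,0.18,0,0.1,0.6],[0.055,0.18,0,0.1,1],[0.055,0.18,0,0.1,1],[0.055,0.18,0,0.1,1],[0.055,0.18,0,0.1,1],[0.055,0.18,0,0.1,1]]'
python3 -m crank '[[0.055,0.18,0,0.1,1],[-0.07,0.18,0,0.1,1],[-0.07,0.18,0,0.1,1],[-0.07,0.18,0,0.1,1],[-0.07,0.18,0,0.1,1],[-0.07,0.18,0,0.1,1],[-0.07,0.18,0,0.1,1],[-0.07,0.18,0,0.1,1]]'
python3 -m crank '[[-0.07,0.17,0,0.1,1],[0,0,0,0,1],[0,0,0,0,1],[0,0,0,0,1]]'
python3 - <<'E'
from h import *
p=r.get_obs()['tcp_pos'];print(p,toolang())
w=r.camera_model('wrist');im=r.grab_frame('wrist');cv2.imwrite('pics/w6.png',im)
for n,X in(('vc',(.3805,.2873,.076)),('vd',(.5118,.3958,.096)),('jar',(.526,.248,.05))):print(n,proj(w,X,True).round(0))
E
```

```text
clock: 13.43
tcp_pos: [0.4, -0.2873, 0.1497]
orientation: [-2.796, -1.427, 0.002]
contact_force: [1.0, -0.9, -0.2]
grip_width: 0.0467
gripper_force: 0.0
clock: 14.1
tcp_pos: [0.4779, -0.0343, 0.189]
orientation: [2.302, 2.137, 0.0]
contact_force: [0.8, -0.9, 0.2]
grip_width: 0.0853
gripper_force: 0.0
clock: 14.77
tcp_pos: [0.3899, 0.2533, 0.189]
orientation: [1.529, 2.744, -0.0]
contact_force: [1.0, 0.1, 0.5]
grip_width: 0.0852
gripper_force: 0.0
clock: 15.1
tcp_pos: [0.377, 0.2853, 0.1886]
orientation: [1.426, 2.799, -0.002]
contact_force: [0.6, -0.3, 0.4]
grip_width: 0.0851
gripper_force: 0.0
[0.37696703 0.28531148 0.1886169 ] 36.010844203478236
vc [[262. 190.]]
vd [[441. 186.]]
jar [[342. 278.]]
```

View pics/w6.png

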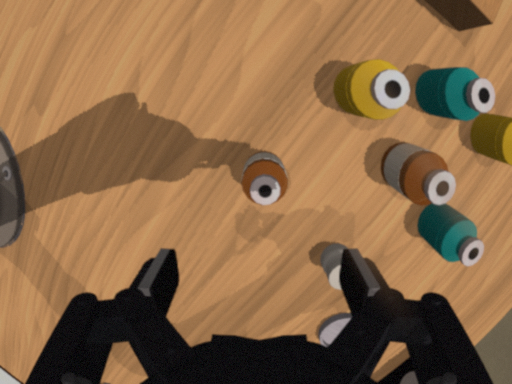

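The wrist view shows vial_c's cap at (265,189), vial_d's amber cap at (439,186), two yellow and two turquoise look-alikes around d, and the jar at (335,268).

Run:
```python
from h import *
w=r.camera_model('wrist')
q=back(w,265,189,.076,True);print(q,'vd',back(w,439,186,.096,True));delta(*q,.024)
```

```text
[0.38270224 0.28884056] vd [0.51069374 0.39387435]
move units [ 0.027  0.021 -0.823]
```

```bash
python3 -m crank '[[0.025,0.02,-0.1,0,1],[0,0,-0.15,0,1],[0,0,-0.15,0,1],[0,0,-0.15,0,1],[0,0,-0.12,0,1],[0,0,-0.1,0,1],[0,0,-0.05,0,0.6],[0,0,0,0,0.5]]' 35
python3 -m crank '[[0,0,0,0,0.3],[0,0,0,0,0.1],[0,0,0,0,-0.1],[0,0,0,0,-0.3],[0,0,0,0,-0.4],[0,0,0,0,-0.4],[0,0,0,0,-0.4],[0,0,0,0,-0.4]]'
python3 -m crank '[[0,0,0.05,0,-0.4],[0,0,0.1,0,-0.4],[0,0,0.15,0,-0.4],[0,0,0.15,0,-0.4],[0,0,0.15,0,-0.4],[0,0,0.05,0,-0.4],[0,0,0,0,-0.4],[0,0,0,0,-0.4]]'
```

```text
clock: 15.82
tcp_pos: [0.3815, 0.2878, 0.0231]
orientation: [-1.428, -2.797, 0.006]
contact_force: [-0.2, -0.4, 1.2]
grip_width: 0.0649
gripper_force: 0.0
clock: 16.48
tcp_pos: [0.3827, 0.2901, 0.0263]
orientation: [1.425, 2.798, 0.002]
contact_force: [-1.4, -2.4, 8.5]
grip_width: 0.0449
gripper_force: 36.0
clock: 17.15
tcp_pos: [0.3821, 0.2897, 0.1551]
orientation: [1.425, 2.798, 0.001]
contact_force: [-0.9, -0.0, -2.0]
grip_width: 0.0448
gripper_force: 36.4
```

```bash
python3 -m crank '[[0.07,-0.04,0,-0.06,-0.4],[0.15,-0.08,0,-0.06,-0.4],[0.15,-0.08,0,-0.06,-0.4],[0.15,-0.08,0,-0.06,-0.4],[0.15,-0.08,0,-0.06,-0.4],[0.15,-0.08,0,-0.06,-0.4],[0.15,-0.08,0,-0.06,-0.4],[0.15,-0.09,0,-0.06,-0.4]]'
python3 -m crank '[[0.11,-0.06,0,0,-0.4],[0,0,0,0,-0.4],[0,0,0,0,-0.4],[0,0,0,0,-0.4],[0,0,0,0,-0.4]]'
python3 - <<'E'
from h import *
im=r.grab_frame('wrist');cv2.imwrite('pics/w7.png',cv2.resize(im[130:330,150:370],None,fx=3,fy=3));print(r.get_obs()['tcp_pos'],toolang())
E
```

```text
clock: 17.82
tcp_pos: [0.6065, 0.1661, 0.1523]
orientation: [-1.928, -2.478, 0.005]
contact_force: [1.1, 1.2, -1.1]
grip_width: 0.0449
gripper_force: 36.3
clock: 18.23
tcp_pos: [0.6263, 0.1569, 0.1538]
orientation: [-1.921, -2.483, 0.002]
contact_force: [-0.5, 0.6, -1.0]
grip_width: 0.0448
gripper_force: 36.4
[0.62651343 0.15706227 0.1542532 ] 14.568581359755097
```

View pics/w7.png

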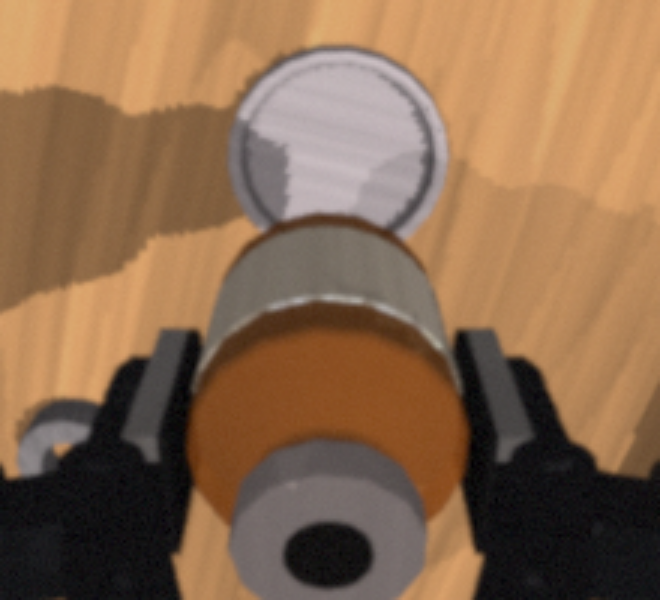

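Rim centre is near (339,153) in the crop and cap centre near (328,552).

Run:
```python
from h import *
rel(150+339/3,130+153/3,150+328/3,130+552/3,.204,.0313)
```

```text
tcp [0.6265 0.1571 0.1543] stand [0.6313 0.1586] vial [0.6283 0.1563] move [0.015 0.011] dz -0.615
```

```bash
python3 -m crank '[[0.02,0.01,-0.1,0,-0.4],[0,0,-0.15,0,-0.4],[0,0,-0.15,0,-0.4],[0,0,-0.1,0,-0.4],[0,0,-0.05,0,-0.4],[0,0,-0.02,0,-0.4],[0,0,-0.02,0,-0.4],[0,0,0,0,-0.4]]'
python3 -m crank '[[0,0,-0.01,0,-0.4],[0,0,0,0,-0.4],[0,0,0,0,-0.4]]'
python3 -m crank '[[0,0,-0.01,0,-0.4],[0,0,0,0,-0.4],[0,0,0,0,-0.4]]'
```

```text
clock: 18.95
tcp_pos: [0.6322, 0.1586, 0.0376]
orientation: [1.924, 2.483, 0.002]
contact_force: [-0.1, -0.3, -2.0]
grip_width: 0.0451
gripper_force: 36.4
clock: 19.2
tcp_pos: [0.6325, 0.1582, 0.0359]
orientation: [1.924, 2.482, 0.002]
contact_force: [-0.5, 0.3, -0.9]
grip_width: 0.0448
gripper_force: 36.4
clock: 19.45
tcp_pos: [0.6319, 0.158, 0.033]
orientation: [1.924, 2.483, 0.0]
contact_force: [0.3, -0.6, -1.8]
grip_width: 0.0448
gripper_force: 36.4
```

```bash
python3 -m crank '[[0,0,-0.005,0,-0.4],[0,0,0,0,-0.4],[0,0,0,0,-0.4]]'
python3 -m crank '[[0,0,-0.005,0,-0.4],[0,0,0,0,-0.4],[0,0,0,0,-0.4]]'
```

```text
clock: 19.7
tcp_pos: [0.6319, 0.158, 0.0319]
orientation: [-1.924, -2.483, 0.0]
contact_force: [-0.4, -0.7, -1.6]
grip_width: 0.0449
gripper_force: 36.4
clock: 19.95
tcp_pos: [0.632, 0.1581, 0.0314]
orientation: [1.924, 2.483, 0.0]
contact_force: [-1.7, -0.6, 3.4]
grip_width: 0.0448
gripper_force: 36.8
```

```bash
python3 -m crank '[[0,0,0,0,0.15],[0,0,0,0,0.3],[0,0,0,0,0.4],[0,0,0,0,0.4],[0,0,0.1,0,0.4],[0,0,0.15,0,0.4],[0,0,0.2,0,0.4],[0,0,0.2,0,0.6]]'
python3 -m crank '[[0,0,0.2,0,1],[-0.085,0.17,0,0.095,1],[-0.085,0.17,0,0.095,1],[-0.085,0.17,0,0.095,1],[-0.085,0.17,0,0.095,1],[-0.085,0.17,0,0.095,1],[-0.085,0.17,0,0.095,1],[-0.085,0.16,0,0.095,1]]'
python3 -m crank '[[0,0,0,0,1],[0,0,0,0,1],[0,0,0,0,1],[0,0,0,0,1]]'
python3 - <<'E'
from h import *
p=r.get_obs()['tcp_pos'];print(p,toolang())
w=r.camera_model('wrist');im=r.grab_frame('wrist');cv2.imwrite('pics/w8.png',im)
print(proj(w,(.511,.3945,.096),True).round(0))
E
```

```text
clock: 20.62
tcp_pos: [0.631, 0.1578, 0.1615]
orientation: [-1.923, -2.482, 0.003]
contact_force: [1.0, 0.2, 0.4]
grip_width: 0.0678
gripper_force: 0.0
clock: 21.28
tcp_pos: [0.5118, 0.3958, 0.2011]
orientation: [1.212, 2.898, 0.001]
contact_force: [1.3, 1.1, -0.6]
grip_width: 0.0854
gripper_force: 0.0
clock: 21.62
tcp_pos: [0.5141, 0.3923, 0.2006]
orientation: [1.222, 2.893, -0.002]
contact_force: [0.7, 0.2, 0.1]
grip_width: 0.0851
gripper_force: 0.0
[0.51413506 0.39229522 0.20062681] 44.21214161616344
[[257. 188.]]
```

View pics/w8.png

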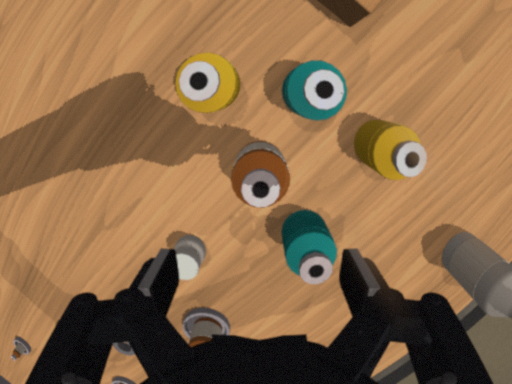

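The wrist view shows the amber vial_d cap at (261,188), turquoise caps at (316,269) and (324,89), yellow caps at (408,159) and (199,80), and the jar at (188,262). Now check finger clearances in the tool frame.

Run:
```python
from h import *
w=r.camera_model('wrist');q=back(w,261,188,.096,True);print(q)
a=np.radians(toolang());Y=np.array([np.cos(a),np.sin(a)]);X=np.array([-Y[1],Y[0]])
for n,u,v,z in(('t1',316,269,.096),('t2',324,89,.096),('y1',408,159,.096),('y2',199,80,.096),('jar',188,262,.05)):
    d=back(w,u,v,z,True)-q;print(n,(d@Y).round(3),(d@X).round(3))
delta(*q,.028)
```

```text
[0.51409372 0.39692454]
t1 0.055 -0.085
t2 0.052 0.086
y1 0.136 0.029
y2 -0.051 0.094
jar -0.086 -0.106
move units [-0.001  0.024 -0.863]
```

```bash
python3 -m crank '[[0,0.02,-0.1,0,1],[0,0,-0.15,0,1],[0,0,-0.15,0,1],[0,0,-0.15,0,1],[0,0,-0.13,0,1],[0,0,-0.1,0,1],[0,0,-0.06,0,1],[0,0,-0.02,0,1]]' 45
python3 -m crank '[[0,0,0,0,0.8],[0,0,0,0,0.6],[0,0,0,0,0.4],[0,0,0,0,0.2],[0,0,0,0,0],[0,0,0,0,0],[0,0,0,0,0],[0,0,0,0,0]]'
python3 -m crank '[[0,0,0.05,0,0],[0,0,0.1,0,0],[0,0,0.15,0,0],[0,0,0.15,0,0],[0,0,0.15,0,0],[0,0,0.1,0,0],[0,0,0.05,0,0],[0,0,0,0,0]]'
```

```text
clock: 22.33
tcp_pos: [0.5129, 0.3959, 0.0267]
orientation: [-1.22, -2.894, 0.005]
contact_force: [-1.6, 0.2, 0.7]
grip_width: 0.0859
gripper_force: 0.0
clock: 23.0
tcp_pos: [0.5136, 0.3986, 0.0307]
orientation: [1.218, 2.894, 0.003]
contact_force: [-0.0, -1.3, 6.8]
grip_width: 0.0561
gripper_force: 49.5
clock: 23.67
tcp_pos: [0.5138, 0.3992, 0.182]
orientation: [1.217, 2.894, 0.007]
contact_force: [0.6, -0.1, -2.5]
grip_width: 0.0571
gripper_force: 48.8
```

```bash
python3 -m crank '[[0,-0.08,0,-0.08,0],[-0.01,-0.15,0,-0.08,0],[-0.01,-0.16,0,-0.08,0],[-0.01,-0.16,0,-0.08,0],[-0.01,-0.16,0,-0.08,0],[-0.01,-0.16,0,-0.08,0],[-0.01,-0.16,0,-0.08,0],[-0.01,-0.16,0,-0.08,0]]'
python3 -m crank '[[-0.01,-0.16,0,-0.08,0],[-0.01,-0.16,0,-0.08,0],[-0.01,-0.16,0,-0.08,0],[-0.01,-0.16,0,-0.08,0],[-0.01,-0.16,0,-0.08,0],[-0.01,-0.16,0,-0.08,0],[-0.01,-0.15,0,-0.08,0],[0,-0.11,0,0,0]]'
python3 -m crank '[[0,-0.04,-0.1,0,0],[0,0,-0.1,0,0],[0,0,0,0,0],[0,0,0,0,0],[0,0,0,0,0]]'
python3 - <<'E'
from h import *
im=r.grab_frame('wrist');cv2.imwrite('pics/w9.png',cv2.resize(im[110:350,130:390],None,fx=2.5,fy=2.5));print(r.get_obs()['tcp_pos'],toolang())
E
```

```text
clock: 24.33
tcp_pos: [0.4975, 0.1578, 0.1773]
orientation: [-1.903, -2.498, 0.004]
contact_force: [1.0, 0.1, -3.2]
grip_width: 0.0564
gripper_force: 48.8
clock: 25.0
tcp_pos: [0.4828, -0.0872, 0.1773]
orientation: [-2.405, -2.019, 0.005]
contact_force: [-0.4, 0.1, -1.7]
grip_width: 0.0564
gripper_force: 48.8
clock: 25.42
tcp_pos: [0.4848, -0.0913, 0.139]
orientation: [-2.398, -2.028, 0.0]
contact_force: [-1.3, 0.6, -2.3]
grip_width: 0.0566
gripper_force: 49.0
[ 0.4853195  -0.0913227   0.13951767] -9.555914820732195
```

View pics/w9.png

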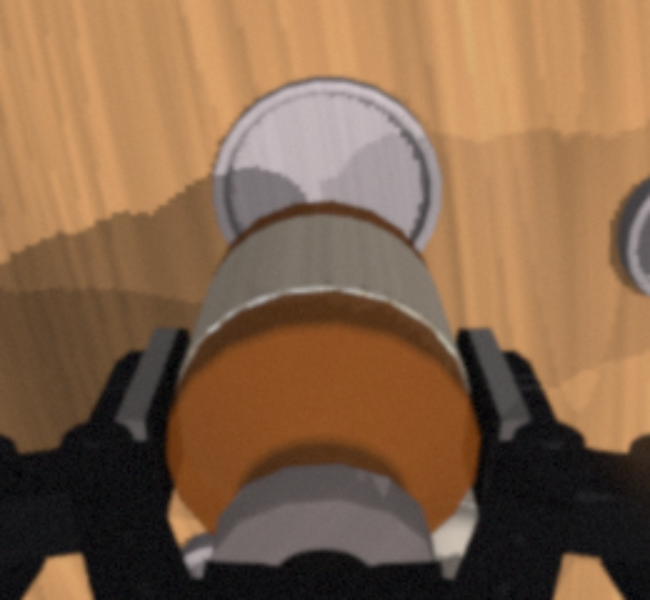

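The stand_d rim spans x 214–441 (centre about (327,187)), and the vial bottom is centred near x 323.

Run:
```python
from h import *
w=r.camera_model('wrist');p=r.get_obs()['tcp_pos']
for v in (180,187,194):
    s=back(w,130+327.5/2.5,110+v/2.5,.014,True);print(s,(s-p[:2])/.2)
for c in (.0,.003,-.003): # project rim and vial bottom extremes for check
    X=circ(p[0],p[1]+c,p[2]-.0307,.058);q=(proj(w,X,True)-[130,110])*2.5;print('vial bottom ymin,xmin,xmax',c,q[:,1].min().round(),q[:,0].min().round(),q[:,0].max().round())
for c in((.487,-.09),(.487,-.094),(.487,-.086)):
    q=(proj(w,circ(*c,.014,.088),True)-[130,110])*2.5;print('rim',c,q[:,1].min().round(),q[:,0].min().round(),q[:,0].max().round())
```

```text
[ 0.48883964 -0.08785611] [0.01760069 0.01733297]
[ 0.48838592 -0.09058049] [0.01533207 0.00371106]
[ 0.4879297 -0.0933206] [ 0.013051   -0.00998949]
vial bottom ymin,xmin,xmax 0.0 192.0 208.0 430.0
vial bottom ymin,xmin,xmax 0.003 180.0 205.0 429.0
vial bottom ymin,xmin,xmax -0.003 203.0 210.0 431.0
rim (0.487, -0.09) 71.0 208.0 439.0
rim (0.487, -0.094) 81.0 210.0 440.0
rim (0.487, -0.086) 60.0 206.0 438.0
```

```bash
python3 -m crank '[[0.012,0,-0.1,0,0],[0,0,-0.13,0,0],[0,0,-0.13,0,0],[0,0,-0.07,0,0],[0,0,-0.03,0,0],[0,0,-0.02,0,0],[0,0,0,0,0],[0,0,0,0,0]]'
python3 -m crank '[[0,0,-0.01,0,0],[0,0,0,0,0],[0,0,-0.01,0,0],[0,0,0,0,0],[0,0,0,0,0]]'
python3 -m crank '[[0,0,-0.005,0,0],[0,0,0,0,0],[0,0,0,0,0]]'
```

```text
clock: 26.13
tcp_pos: [0.4883, -0.0919, 0.044]
orientation: [2.399, 2.027, 0.002]
contact_force: [0.2, 0.7, -3.1]
grip_width: 0.0567
gripper_force: 49.2
clock: 26.55
tcp_pos: [0.4873, -0.092, 0.039]
orientation: [2.4, 2.027, 0.0]
contact_force: [-0.6, -0.2, -2.2]
grip_width: 0.0563
gripper_force: 49.2
clock: 26.8
tcp_pos: [0.4872, -0.092, 0.0379]
orientation: [-2.4, -2.027, 0.0]
contact_force: [0.5, 0.0, -2.6]
grip_width: 0.0568
gripper_force: 49.2
```

```bash
python3 -m crank '[[0,0,-0.005,0,0],[0,0,0,0,0],[0,0,0,0,0]]'
python3 -m crank '[[0,0,-0.005,0,0],[0,0,0,0,0],[0,0,0,0,0]]'
```

```text
clock: 27.05
tcp_pos: [0.4872, -0.092, 0.0369]
orientation: [-2.4, -2.027, 0.0]
contact_force: [0.2, 0.5, -1.7]
grip_width: 0.0568
gripper_force: 49.2
clock: 27.3
tcp_pos: [0.4872, -0.092, 0.0359]
orientation: [-2.4, -2.027, 0.0]
contact_force: [-0.7, 0.2, -2.3]
grip_width: 0.0563
gripper_force: 49.2
```

```bash
python3 -m crank '[[0,0,-0.005,0,0],[0,0,0,0,0],[0,0,0,0,0]]'
python3 -m crank '[[0,0,-0.002,0,0],[0,0,0,0,0],[0,0,0,0,0]]'
```

```text
clock: 27.55
tcp_pos: [0.4873, -0.0919, 0.0357]
orientation: [2.399, 2.027, -0.0]
contact_force: [-3.5, 0.7, 7.0]
grip_width: 0.0568
gripper_force: 50.2
clock: 27.8
tcp_pos: [0.4873, -0.092, 0.0356]
orientation: [2.399, 2.027, -0.001]
contact_force: [-4.7, 1.3, 13.0]
grip_width: 0.0565
gripper_force: 51.0
```

On the floor. Release, rise straight up, withdraw towards the robot's right, and check with the top view.

```bash
python3 -m crank '[[0,0,0,0,0.5],[0,0,0,0,0.7],[0,0,0,0,0.8],[0,0,0,0,0.8],[0,0,0.1,0,0.8],[0,0,0.15,0,0.8],[0,0,0.2,0,0.8],[0,0,0.2,0,0.8]]'
python3 -m crank '[[0,0,0.2,0,0.8],[0,0,0.15,0,0.8],[-0.01,-0.19,0,-0.1,0.8],[-0.01,-0.19,0,-0.1,0.8],[-0.03,-0.19,0,-0.1,0.8],[-0.03,-0.19,0,-0.1,0.8],[-0.03,-0.19,0,-0.1,0.8],[-0.06,-0.18,0,-0.1,0.8]]'
python3 -m crank '[[-0.08,-0.18,0,-0.1,0.8],[-0.1,-0.17,0,-0.1,0.8],[-0.1,-0.17,0,-0.1,0.8],[-0.1,-0.17,0,-0.1,0.8],[-0.1,-0.17,0,-0.1,0.8],[-0.1,-0.17,0,-0.1,0.8],[0,0,0,0,0.8],[0,0,0,0,0.8]]'
python3 - <<'E'
from h import *
t=r.grab_frame('top');s=r.grab_frame('side')
f=lambda im,y0,y1,x0,x1:cv2.resize(im[y0:y1,x0:x1],(780,int(780*(y1-y0)/(x1-x0))),interpolation=cv2.INTER_CUBIC)
a=f(t,120,245,150,410);b=f(s,115,270,190,390)
b=cv2.resize(b,None,fx=.36,fy=.36);b=cv2.copyMakeBorder(b,0,0,0,780-b.shape[1],cv2.BORDER_CONSTANT)
cv2.imwrite('pics/f.png',np.vstack([a,b]));print(a.shape,b.shape)
E
```

```text
clock: 28.47
tcp_pos: [0.4864, -0.0917, 0.1653]
orientation: [-2.398, -2.026, 0.002]
contact_force: [0.8, -0.9, -0.2]
grip_width: 0.0766
gripper_force: 0.0
clock: 29.13
tcp_pos: [0.4534, -0.3199, 0.2346]
orientation: [2.809, 1.406, 0.001]
contact_force: [0.1, -0.7, -0.3]
grip_width: 0.0771
gripper_force: 0.0
clock: 29.8
tcp_pos: [0.3346, -0.5262, 0.2339]
orientation: [-3.061, -0.709, 0.002]
contact_force: [0.9, 1.2, -0.5]
grip_width: 0.0769
gripper_force: 0.0
(375, 780, 3) (217, 780, 3)
```

View pics/f.png

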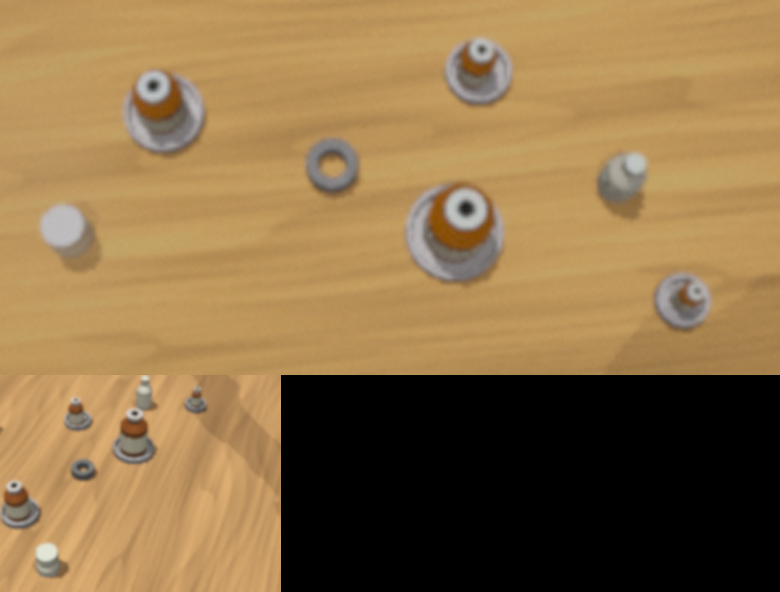

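All four vials stand upright inside their own wells, and the jar and dropper have not moved. One numeric check of cap against rim centres in the same view before handing in.

Run:
```python
from h import *
m=r.camera_model('top')
for n,c,s in(('a',(696,292),(683,301)),('b',(481,49),(479,71)),('c',(153,85),(165,113)),('d',(466,209),(455,232))):
    f=lambda p,z:back(m,150+p[0]/3-.5,120+p[1]/3-.5,z)
    print(n,np.linalg.norm(f(c,DIM[n][1]+.005)-f(s,.014)).round(4))
```

```text
a 0.002
b 0.0055
c 0.0062
d 0.0018
```

```bash
python3 -c "
from bench import r
print(r.hand_in())"
```

```text
the job is handed in; nothing more can be done
None
```

I stood all four vials upright in the stands of their own size and handed the job in at about 30 s. My last top-view check put each vial within about 6 mm of its stand's centre, and the jar and slim bottle looked unmoved; hand-in returned no verdict.

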